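# Hang the inspection lamp for the hub inspection and test the hook

### The arm

A 6-joint arm with a two-finger parallel gripper is mounted at the origin on the work surface. World frame = base frame: x ahead of the robot, y to its left, z up, the work surface at z = 0. Lengths are in m, angles in rad, forces in N, time in s.
With the tool pointing down it reaches from about 0.35 to 0.975 m from the base axis. Payload 4.9 kg.
Tool frame: the origin (TCP) lies at the very end of the fingers, on their centre line; the grasp point (between the pads) lies 19 mm behind it; z points along the fingers, y is the direction in which the jaws open and shut (so a half turn about z gives the same grasp; the last joint's range is limited). The gripper opens to 85 mm and grips with 20 to 120 N. Pads are 22 mm wide; open, the fingers measure 114 mm over their backs; the gripper's body (76 mm by 85 mm) begins 54 mm behind the grasp point. The pads swing forward as they close: fully open they stand 13 mm farther back than shut.
Start: joints at [1.134, 0.053, 1.613, -0, 1.476, -0.119], TCP at [0.195, 0.594, 0.231] pointing down, gripper open.
Joint ranges: [-3.01, 3.01], [-1.01, 2.22], [0.06, 2.58], [-1.02, 4.17], [0.09, 2.62], [-3.14, 3.14]. Speed limits (rad/s): [2.57, 2.57, 3.14, 3.14, 3.14, 3.14].

### API

Orientations are given as a unit quaternion [w, x, y, z].
In Python, from plant import monitor, eyes, manip gives the robot as it stands.
- The arm moves only by the tool step_arm, never from a script. Its argument "motion" is a list of rows, each a list of 7 numbers: the shift along the world's x, y, z scaled (see below), then the turn, a rotation vector about the world's x, y, z scaled (see below), then the closure in counts, from 0 (fully open) to 255 (shut). In form: [[x, y, z, ax, ay, az, grip], ...]. A call has 1 to 10 rows; each row is the pose to reach, as a shift and turn from the pose commanded when the call began; what a row does not reach only later rows make up. The controller multiplies each number of a shift by 0.5 m and each number of a turn by 1.5 rad. A row lasts 1/10 s, in which the tool goes at most 50 mm and 8.59 degrees, less where a joint would pass 70% of its speed; a pose out of reach is approached as far as the arm can. A call with a number of a shift or a turn outside -1 to 1 is refused whole. A call with a gripper value outside its range is refused whole. The fingers move at their own pace and stop on an object; the grip force is fixed at half the most. Time passes only in rows, so rows that repeat a pose let the fingers close. It gives the time, the measured TCP pose, the force and the opening at its end, in the units of the state.
- monitor.state(): the state, without advancing time (a new reading comes with each control period).
- eyes.grab_frame(name): name is "side" or "top" or "wrist"; returns a dict with "pixels" (420x560x3 uint8, red, green, blue), "mtx" (3x3 intrinsics, pixels), "rvec" (rotation vector, rad) and "tvec" (3), from world to camera coordinates, as OpenCV has them; the wrist camera has in their place "hand_eye" (4x4, takes a point from camera to tool coordinates, whose origin is the TCP and whose axes are the flange's). Camera axes: x right, y down, z forward; pixel columns grow to the right and rows downward; lengths in m; the calibration is good to about 2 mm. The wrist camera is an equidistant fisheye: a pixel r from the principal point sees the ray r / f radians off the axis. A picture is of the moment at which its call begins: read the wrist's pose just before it. There is no depth.
- manip.job_done(): hands the job in, once; it reports no verdict.
Trained networks look in the newest picture that a camera, given by its name, has taken for a name from the list of things; names that differ only in an ending like _2 or _b are one class to them, and where a whole thing is asked for, a point or a joint stands for the part that bears it (a point fixed in the world has none). Each returns a list of dicts, best first, with "p" (0 to 1); they miss things now and then, are a little off and sometimes report something else, mostly with a low value. They report only what shows in the picture. A call takes as long as a camera call. They do not tell look-alikes from the thing itself.
- eyes.look_for(name, camera): "box" ([centre column, centre row, width, height] in pixels, round what is visible of it).
- eyes.pinpoint(name, camera): "uv" ([column, row] in pixels: a listed point, or the origin of a listed thing).
The state is a dict: "time": time; "joint_pos": joint angles; "joint_vel": joint speeds; "joint_efforts": joint torques, N m; "tool_pos": TCP position; "tool_rot": TCP orientation; "contact_force": force on the tool from outside, world axes, zero at the start; "ft_torque": the same for the moment, N m; "gripper_width": opening from 0.0 (shut) to 1.0 (fully open).
Only numpy, scipy, OpenCV 4.12 (cv2) and the standard library are available. Lean on these libraries where they do the work, as an engineer would, in place of code of your own. Each camera call takes 0.05 s, during which the arm holds its last target.

### The job

Get the wheel hub ready for inspection: first stand it upright on the rubber mat, set down without a bump, midway between the tin and the bottle. Then hang the standing lamp by its loop on the sprung hook of the column, tug it gently down so that the hook gives about 2 cm more than under the lamp's own weight, never as far as its stop, then ease off and let go, leaving the lamp hanging still. Do not push the tin, the bottle, the wrench or the cardboard box about.

Things in the scene. Friction and masses are not known exactly. Their poses are not given: they have to be found in the camera images.
- hub: Dark steel wheel hub standing upright, 70 mm tall, 0.4 to 0.9 kg: a flange 84 mm across and 12 mm thick at the bottom (five studs, 8 mm high, on it), above it a round boss, 48 mm across at the flange, 40 mm from 20 mm height up to the top. Origin: centre of its underside; z up along the boss. Grip it by the boss.
- mat_mid (a point): Centre of the top face of a fixed flat black rubber mat (140 x 360 mm, 4 mm thick, long along its y axis): the point midway between the tin and the bottle, which stand on the mat 125 mm from this point, the tin towards the mat's +y and the bottle towards its -y. z up.
- tin: Low closed pale metal tin standing on the mat, 84 mm across, 92 mm tall, loose. Origin: centre of its underside.
- bottle: Closed grey plastic bottle standing on the mat, 68 mm across, 150 mm tall, loose. Origin: centre of its underside.
- lamp: Cordless inspection lamp standing upright, 170 mm tall, 0.28 to 0.44 kg, the same either way round. Foot 56 (x) x 64 (y) x 12 mm; body 34 x 48 mm up to 100 mm height, a clear lens on its -x and +x faces; above it a rigid rectangular loop facing x (see lamp_loop). Origin: centre of the underside of the foot; z up.
- lamp_loop (a point): Middle of the underside of the loop's round 10 mm top bar (along y), 160 mm above the lamp's origin; lamp's axes. Loop: 52 mm wide outside (y), 14 mm deep (x), upright sides 9 mm wide, opening 34 mm wide and 60 mm high below this point. It can be gripped from above across its two sides (52 mm), leaving the opening free. Rests on hook_seat when hung.
- stand: Fixed column: blue square tube 50 x 50 mm, 300 mm tall, on a base plate 150 x 150 x 10 mm. Origin: centre of the plate's underside; z up. It carries the sprung hook on its -x side: a rod 10 mm thick, out along -x, down 20 mm to a level seat 30 mm long, then up to the tip. Bring the loop over the tip from the -x side, then down on the seat.
- hook_seat (a point): Top of the hook's rod at the middle of its seat, where the lamp's bar rests: 110 mm from the column's axis along its -x, 235 mm above the table when unloaded; moves with the hook; column's axes. The seat is level 15 mm either way along x; the tip ends 37 mm from this point along -x and 22 mm above it.
- hook (a joint): How far the hook's carriage has sunk on the column, in m: 0 unloaded, growing downwards, against a spring of 250 N/m (with 0.5 N of preload, damped). The lamp's weight alone sinks it 9 to 16 mm; a gentle tug takes it to between 28 and 55 mm; its stop is at 65 mm.
- wrench: Steel wrench 200 mm long lying on the table along its x axis, bystander.
- weights_box: Open cardboard box 90 x 120 x 50 mm standing on the table, bystander. Origin: centre of its underside.
- mat: The same rubber mat; origin: centre of its underside.
Things that resemble listed ones, but are neither listed nor needed, are in the scene too. What is shaped like the lamp but pink or yellow is not meant.

How it is judged:
By the outcome, as a careful person would: the job done as asked, in the order asked, and still so for the second after the job is handed in, with the robot touching nothing.
It also fails if it takes over 66 s, if anything falls off the work surface, if the arm or the gripper's body presses on something with over 40 N, if the wrist force passes 120 N, or if a joint passes its speed limit or range.

## Working session

There is one attempt and no reset: what is moved stays moved. The work goes in short steps, Python scripts to look and compute and a tool call to move; the robot and the scene stay as the last step left them, time stands still between calls to the robot, and variables do not carry over. Pictures are saved under pics/ and viewed, and the job is handed in when it is done.

Besides the shell and the picture viewer there is one more tool, called after "Call:" by a JSON object that holds its "name" and its "arguments". step_arm: Moves the arm, as the interface text tells. Its arguments: {"type":"object","properties":{"motion":{"type":"array","items":{"type":"array","items":{"type":"number"}}}},"required":["motion"]}

```bash
ls; mkdir -p pics; cat > h.py <<'E'
import numpy as np, cv2
from plant import monitor, eyes, manip
from scipy.spatial.transform import Rotation as R
def grab(n,fn=None):
    f=eyes.grab_frame(n)
    if fn: cv2.imwrite('pics/'+fn,f['pixels'][:,:,::-1])
    return f
def ray(f,uv,st=None):
    K=f['mtx']
    if 'rvec' in f:
        Rm=cv2.Rodrigues(np.array(f['rvec'],float))[0]; t=np.array(f['tvec'],float).ravel()
        d=np.linalg.inv(K)@np.array([uv[0],uv[1],1.]); return -Rm.T@t, Rm.T@(d/np.linalg.norm(d))
    x=(uv[0]-K[0][2])/K[0][0]; y=(uv[1]-K[1][2])/K[1][1]; r=np.hypot(x,y)
    d=np.array([np.sin(r)*x/max(r,1e-9),np.sin(r)*y/max(r,1e-9),np.cos(r)])
    H=np.array(f['hand_eye']); q=st['tool_rot']; Rt=R.from_quat([q[1],q[2],q[3],q[0]]).as_matrix()
    return Rt@H[:3,3]+np.array(st['tool_pos']), Rt@H[:3,:3]@d
def at_z(f,uv,z,st=None):
    o,d=ray(f,uv,st); return o+d*(z-o[2])/d[2]
def tri(rs):
    A=0;b=0
    for o,d in rs:
        P=np.eye(3)-np.outer(d,d); A=A+P; b=b+P@o
    x=np.linalg.solve(A,b); return x,[np.linalg.norm((np.eye(3)-np.outer(d,d))@(x-o)) for o,d in rs]
def proj(f,p,st=None):
    if 'rvec' in f: return cv2.projectPoints(np.array([p],float),np.array(f['rvec'],float),np.array(f['tvec'],float),np.array(f['mtx'],float),None)[0].ravel()
    H=np.array(f['hand_eye']); q=st['tool_rot']; Rt=R.from_quat([q[1],q[2],q[3],q[0]]).as_matrix()
    c=H[:3,:3].T@(Rt.T@(np.array(p)-st['tool_pos'])-H[:3,3]); r=np.arctan2(np.hypot(c[0],c[1]),c[2]); n=np.hypot(c[0],c[1])+1e-12
    K=f['mtx']; return np.array([K[0][0]*r*c[0]/n+K[0][2],K[1][1]*r*c[1]/n+K[1][2]])
E
python3 - <<'E'
from h import *
print(monitor.state())
for n in ['side','top','wrist']:
    f=grab(n,n+'0.png')
    for t in ['hub','mat_mid','tin','bottle','lamp','lamp_loop','stand','hook_seat','wrench','weights_box']:
        print(n,t,[(np.round(d['uv']).tolist(),round(d['p'],2)) for d in eyes.pinpoint(t,n)][:4])
E
```

```text
pics
{'time': 0.0, 'joint_pos': array([ 1.13403073e+00,  5.33222538e-02,  1.61431405e+00, -7.43648534e-06,
        1.47602791e+00, -1.19029140e-01]), 'joint_vel': array([-1.40665039e-03,  7.88227815e-05, -2.75180779e-04, -6.98824903e-04,
        1.83845721e-04, -1.70647526e-03]), 'joint_efforts': array([-1.23474110e-03, -3.93686700e+01, -3.70175564e+01, -1.57153727e-04,
        6.88363143e-03,  3.21727924e-06]), 'tool_pos': array([0.19500719, 0.59312592, 0.23007252]), 'tool_rot': array([-2.80590799e-04,  1.58200355e-01,  9.87406489e-01, -9.97057087e-04]), 'contact_force': array([ 0.26677046,  0.90097763, -0.27811097]), 'ft_torque': array([ 0.05773622, -0.00852667, -0.01650425]), 'gripper_width': 1.0038878205097799}
side hub []
side mat_mid [([357.0, 279.0], 0.69), ([356.0, 281.0], 0.62), ([288.0, 243.0], 0.23)]
side tin [([328.0, 252.0], 0.81)]
side bottle [([393.0, 312.0], 0.84)]
side lamp [([310.0, 320.0], 0.81), ([258.0, 399.0], 0.75), ([289.0, 284.0], 0.65), ([297.0, 178.0], 0.38)]
side lamp_loop [([319.0, 285.0], 0.84), ([291.0, 244.0], 0.83), ([249.0, 364.0], 0.65)]
side stand 
[... 224 characters left out ...]
69.0], 0.64)]
top tin [([211.0, 127.0], 0.56)]
top bottle [([386.0, 164.0], 0.95)]
top lamp [([320.0, 221.0], 0.81), ([363.0, 224.0], 0.63), ([393.0, 292.0], 0.57), ([383.0, 166.0], 0.16)]
top lamp_loop [([411.0, 299.0], 0.89), ([323.0, 216.0], 0.81), ([369.0, 217.0], 0.66), ([163.0, 222.0], 0.42)]
top stand [([194.0, 134.0], 0.96)]
top hook_seat [([215.0, 126.0], 0.69)]
top wrench [([410.0, 217.0], 0.59)]
top weights_box [([163.0, 222.0], 0.94)]
wrist hub [([110.0, 376.0], 0.72)]
wrist mat_mid []
wrist tin []
wrist bottle []
wrist lamp [([27.0, 386.0], 0.87), ([4.0, 382.0], 0.67)]
wrist lamp_loop []
wrist stand []
wrist hook_seat []
wrist wrench []
wrist weights_box [([203.0, 364.0], 0.65)]
```

View pics/side0.png

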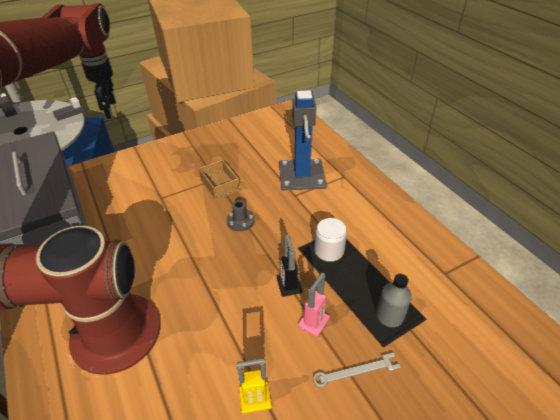

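View pics/top0.png

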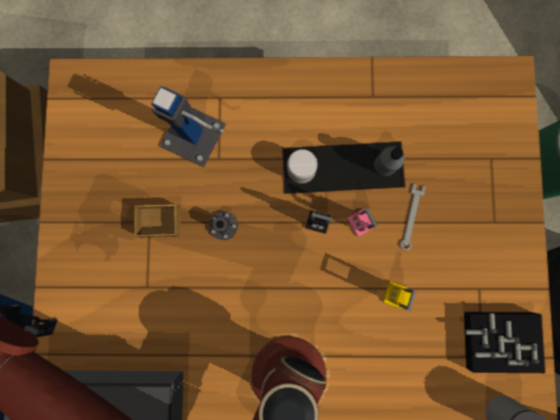

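View pics/wrist0.png

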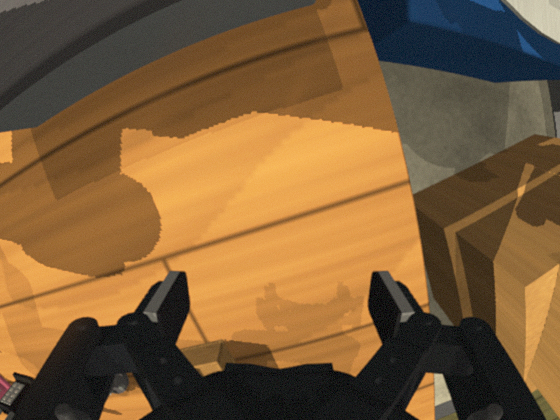

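Top view: candidates for the lamp are black (318,221), pink (361,222) and yellow (399,295). The black one fits, because pink and yellow are excluded. Hub is at (222,224), mat with tin at (301,166) and bottle at (389,160), and the stand near (192,135), with its hook pointing toward (200,130)–(218,126).

```bash
python3 - <<'E'
from h import *
ft=grab('top');fs=grab('side')
for n,f in (('top',ft),('side',fs)):
    print(n,'cam',np.round(ray(f,(280,210))[0],3))
    for t in ['hub','tin','bottle','lamp','stand','hook_seat','lamp_loop']:
        print(n,t,[(np.round(d['box']).tolist(),round(d['p'],2)) for d in eyes.look_for(t,n)][:4])
    for t in ['hub','lamp','lamp_loop','mat_mid','hook_seat','stand','bottle','tin']:
      for d in eyes.pinpoint(t,n)[:4]:
        z={'lamp_loop':.16,'mat_mid':.004,'hook_seat':.235,'bottle':.004,'tin':.004}.get(t,0)
        print(n,t,np.round(d['uv'],1),round(d['p'],2),np.round(at_z(f,d['uv'],z),3))
a=ft['pixels'][40:320,140:420]
cv2.imwrite('pics/topc.png',cv2.resize(a,(800,600)[:1]*0 or (600,600),interpolation=cv2.INTER_CUBIC)[:,:,::-1])
b=fs['pixels'][80:340,200:440]
cv2.imwrite('pics/sidec.png',cv2.resize(b,(554,600),interpolation=cv2.INTER_CUBIC)[:,:,::-1])
E
```

```text
top cam [ 0.332 -0.004  1.263]
top hub [([225.0, 224.0, 28.0, 31.0], 0.74)]
top tin [([303.0, 166.0, 31.0, 32.0], 0.94)]
top bottle [([224.0, 223.0, 32.0, 30.0], 0.68), ([390.0, 160.0, 34.0, 32.0], 0.6)]
top lamp [([363.0, 224.0, 28.0, 26.0], 0.67), ([319.0, 221.0, 24.0, 23.0], 0.56), ([400.0, 296.0, 38.0, 32.0], 0.55)]
top stand [([188.0, 127.0, 74.0, 77.0], 0.6)]
top hook_seat [([185.0, 112.0, 64.0, 35.0], 0.94)]
top lamp_loop [([364.0, 222.0, 28.0, 27.0], 0.96), ([400.0, 297.0, 32.0, 31.0], 0.84), ([318.0, 222.0, 28.0, 24.0], 0.66)]
top hub [342.6 165.1] 0.73 [ 0.607 -0.163  0.   ]
top hub [223.3 220.8] 0.58 [0.439 0.192 0.   ]
top hub [323.1 217.7] 0.48 [ 0.449 -0.104  0.   ]
top lamp [394.  293.4] 0.91 [ 0.229 -0.307  0.   ]
top lamp [316.2 220.4] 0.67 [ 0.441 -0.083  0.   ]
top lamp [358.7 224.6] 0.65 [ 0.428 -0.208  0.   ]
top lamp [383.9 163.5] 0.51 [ 0.612 -0.287  0.   ]
top lamp_loop [325.  218.6] 0.85 [ 0.432 -0.096  0.16 ]
top lamp_loop [370.3 215.8] 0.84 [ 0.439 -0.213  0.16 ]
top lamp_loop [194.4 132.4] 0.37 [0.661 0.249 0.16 ]
top mat_mid [342.9 169.5] 0.57 [ 0.593 -0.
[... 778 characters left out ...]

side lamp [256.6 398.8] 0.83 [ 0.229 -0.31   0.   ]
side lamp [309.1 322.1] 0.82 [ 0.425 -0.206  0.   ]
side lamp [290.  285.7] 0.78 [ 0.438 -0.088  0.   ]
side lamp_loop [248.4 362.4] 0.66 [ 0.224 -0.303  0.16 ]
side lamp_loop [318.9 282.9] 0.62 [ 0.44  -0.213  0.16 ]
side lamp_loop [288.2 243.3] 0.56 [ 0.438 -0.079  0.16 ]
side mat_mid [357.6 283.5] 0.87 [ 0.596 -0.171  0.004]
side mat_mid [309.6 132.7] 0.47 [0.853 0.488 0.004]
side hook_seat [306.4 133.7] 0.83 [0.655 0.199 0.235]
side hook_seat [327.2 253.2] 0.64 [ 0.463 -0.201  0.235]
side stand [298.4 177.2] 0.84 [0.684 0.285 0.   ]
side bottle [391.8 316.4] 0.91 [ 0.61  -0.292  0.004]
side tin [330.3 252.2] 0.64 [ 0.593 -0.047  0.004]
```

View pics/topc.png

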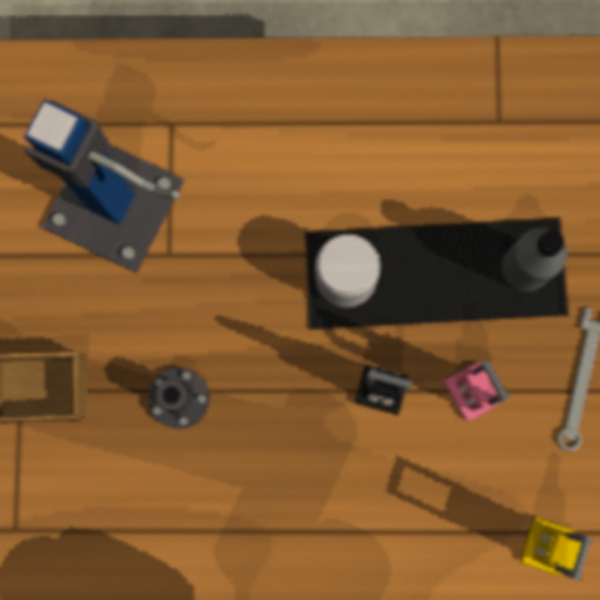

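View pics/sidec.png

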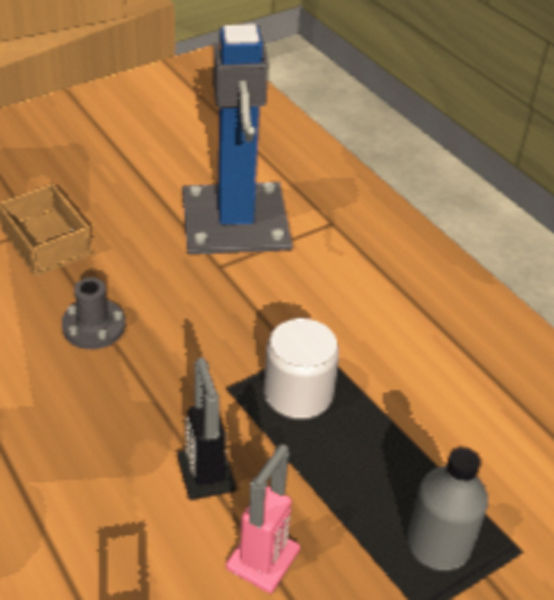

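Black lamp confirmed in both crops: a black body with a grey loop, unlike the pink and yellow ones. I'll move over the hub and turn the jaws along the mat's x.

Call:
{"name": "step_arm", "arguments": {"motion": [[0.47,-0.8,-0.04,0,0,-0.8,0],[0.47,-0.8,-0.04,0,0,-0.8,0],[0.47,-0.8,-0.04,0,0,-0.8,0],[0.47,-0.8,-0.04,0,0,-0.8,0],[0.47,-0.8,-0.04,0,0,-0.8,0],[0.47,-0.8,-0.04,0,0,-0.8,0],[0.47,-0.8,-0.04,0,0,-0.8,0],[0.47,-0.8,-0.04,0,0,-0.8,0],[0.47,-0.8,-0.04,0,0,-0.8,0],[0.47,-0.8,-0.04,0,0,-0.8,0]]}}

```text
time: 4.25
tool_pos: [0.4318, 0.1903, 0.2114]
tool_rot: [0.001, 0.69, 0.724, -0.0]
contact_force: [0.1, 0.4, -0.9]
gripper_width: 0.997
```

```bash
python3 - <<'E'
from h import *
st=monitor.state(); f=grab('wrist','w1.png')
print(st['time'],st['tool_pos'],st['tool_rot'])
print(np.array(f['hand_eye']).round(3),f['mtx'])
for t,z in [('hub',0),('lamp_loop',.16),('lamp',0),('mat_mid',.004),('hook_seat',.235),('stand',0),('bottle',.004),('tin',.004)]:
  for d in eyes.pinpoint(t,'wrist')[:3]: print(t,np.round(d['uv'],1),round(d['p'],2),np.round(at_z(f,d['uv'],z,st),3))
E
```

```text
4.25 [0.43184333 0.19030084 0.21136217] [ 6.13009850e-04  6.89918905e-01  7.23886406e-01 -3.40232641e-05]
[[ 0.    -0.953 -0.303  0.078]
 [ 1.    -0.     0.001 -0.   ]
 [-0.001 -0.303  0.953 -0.143]
 [ 0.     0.     0.     1.   ]] [[325.1922621    0.         278.49829441]
 [  0.         325.1922621  214.15659773]
 [  0.           0.           1.        ]]
hub [271.8 182. ] 0.94 [0.425 0.192 0.   ]
lamp [273.9 370.2] 0.91 [ 0.439 -0.089  0.   ]
stand [498.7 119.3] 0.82 [0.707 0.294 0.   ]
```

View pics/w1.png

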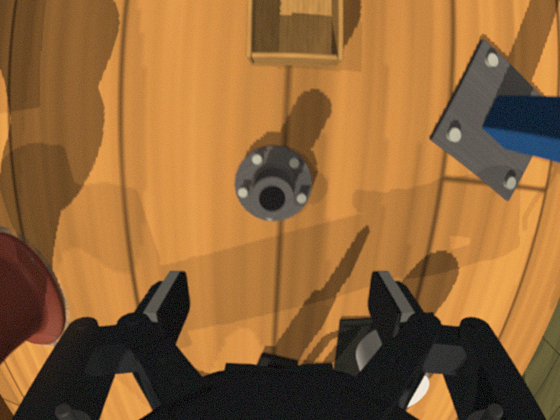

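Wrist view shows the hub at flange centre (274,183) and bore (271,197), the box at (297,30) and the stand's plate at (490,120). Next I'll fit the flange and bore.

```bash
python3 - <<'E'
from h import *
st=monitor.state(); f=grab('wrist')
a=f['pixels'][130:240,210:340]; cv2.imwrite('pics/w1c.png',cv2.resize(a,None,fx=5,fy=5,interpolation=cv2.INTER_CUBIC)[:,:,::-1])
print(at_z(f,(271,197),.07,st), at_z(f,(271,197),.065,st))
# project hypotheses
for c in [(.425,.192),(.428,.192)]:
  for r,z in [(.042,.012),(.020,.07)]:
    P=np.array([proj(f,[c[0]+r*np.cos(t),c[1]+r*np.sin(t),z],st) for t in np.linspace(0,6.28,60)])
    print(c,r,P.min(0).round(1),P.max(0).round(1))
for n in('top','side'):
  g=grab(n)
  print(n,[np.round(at_z(g,d['uv'],0),3) for d in eyes.pinpoint('hub',n)])
E
```

```text
[0.42297589 0.19796342 0.07      ] [0.4229332  0.19665478 0.065     ]
(0.425, 0.192) 0.042 [235.2 150.3] [312.4 225.5]
(0.425, 0.192) 0.02 [251.  181.9] [294.9 224.2]
(0.428, 0.192) 0.042 [237.9 150.4] [315.2 225.6]
(0.428, 0.192) 0.02 [254.3 182.1] [298.1 224.4]
top [array([0.429, 0.199, 0.   ])]
side [array([ 0.424,  0.195, -0.   ])]
```

View pics/w1c.png

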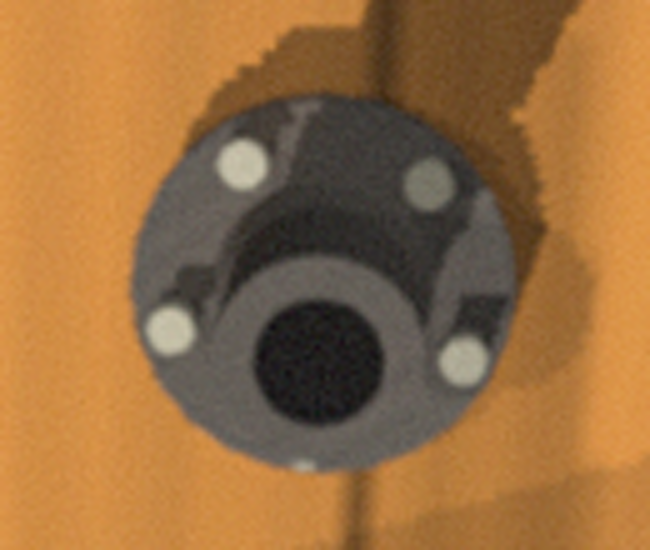

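Call:
{"name": "step_arm", "arguments": {"motion": [[-0.012,0.005,-0.08,0,0,0,0],[-0.012,0.005,-0.16,0,0,0,0],[-0.012,0.005,-0.24,0,0,0,0],[-0.012,0.005,-0.3,0,0,0,0],[-0.012,0.005,-0.35,0,0,0,0],[-0.012,0.005,-0.35,0,0,0,0],[-0.012,0.005,-0.35,0,0,0,0]]}}

```text
time: 5.65
tool_pos: [0.4244, 0.1962, 0.0366]
tool_rot: [-0.0, 0.688, 0.726, -0.0]
contact_force: [-0.2, 0.1, 0.7]
gripper_width: 1.004
```

```bash
python3 - <<'E'
from h import *
st=monitor.state(); f=grab('wrist','w2.png')
print(st['time'],st['tool_pos'],st['contact_force'])
E
```

```text
5.65 [0.42436996 0.19623372 0.03660648] [-0.16659376  0.06873091  0.74842176]
```

View pics/w2.png

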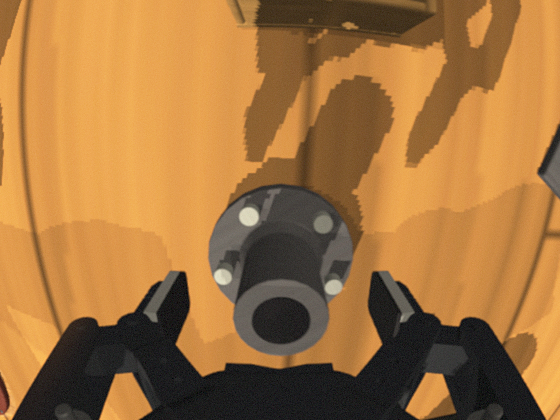

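Boss (281,318) sits between the open pads. Closing.

Call:
{"name": "step_arm", "arguments": {"motion": [[0,0,0,0,0,0,255],[0,0,0,0,0,0,255],[0,0,0,0,0,0,255],[0,0,0,0,0,0,255],[0,0,0,0,0,0,255],[0,0,0,0,0,0,255],[0,0,0,0,0,0,255],[0,0,0,0,0,0,255]]}}

```text
time: 6.5
tool_pos: [0.4252, 0.1965, 0.0376]
tool_rot: [0.0, 0.688, 0.726, 0.001]
contact_force: [-1.8, -0.6, 6.0]
gripper_width: 0.441
```

Call:
{"name": "step_arm", "arguments": {"motion": [[0,0,0.05,0,0,0,255],[0,0,0.1,0,0,0,255],[0,0,0.2,0,0,0,255],[0,0,0.3,0,0,0,255],[0,0,0.4,0,0,0,255],[0,0,0.4,0,0,0,255],[0,0,0.4,0,0,0,255]]}}

```text
time: 7.2
tool_pos: [0.4238, 0.1961, 0.2353]
tool_rot: [-0.0, 0.688, 0.726, -0.0]
contact_force: [-0.3, -0.4, -9.0]
gripper_width: 0.444
```

```bash
python3 - <<'E'
from h import *
st=monitor.state(); f=grab('wrist','w3.png')
print(st['time'],st['tool_pos'],st['contact_force'],st['gripper_width'])
E
```

```text
7.2 [0.42375397 0.19605451 0.23531204] [-0.29685306 -0.43145124 -8.96637945] 0.44366885336285267
```

View pics/w3.png

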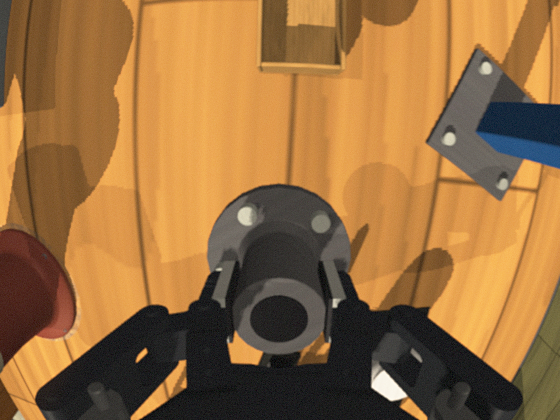

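Hub held (opening 0.44, about 9 N, boss upright between pads at (279,317)). Next I'll measure the mat centre and the hub's offset in the hand.

```bash
python3 - <<'E'
from h import *
st=monitor.state(); f=grab('wrist')
o=at_z(f,(279,317),st['tool_pos'][2]+.033,st); print('hub top rel',(o-st['tool_pos']).round(4))
for dx in(0,.003):print(proj(f,st['tool_pos']+np.array([0,dx*-1,.033]),st))
for n in('top','side'):
    g=grab(n)
    px=g['pixels'].astype(int); m=(px.max(2)<48).astype(np.uint8)
    x0,y0,x1,y1=(270,125,420,205) if n=='top' else (290,225,430,345)
    mm=np.zeros_like(m); mm[y0:y1,x0:x1]=m[y0:y1,x0:x1]
    cs=max(cv2.findContours(mm,cv2.RETR_EXTERNAL,cv2.CHAIN_APPROX_NONE)[0],key=cv2.contourArea)
    hull=cv2.convexHull(cs); r=cv2.approxPolyDP(hull,6,True)[:,0]
    print(n,r.tolist(),[at_z(g,p,.004).round(3).tolist() for p in r])
    v=px[y0:y1,x0:x1].astype(np.uint8); cv2.polylines(v:=np.ascontiguousarray(g['pixels'][:,:,::-1]),[r.astype(np.int32)],True,(0,255,0),1)
    cv2.imwrite(f'pics/mat_{n}.png',cv2.resize(v[y0-20:y1+20,x0-20:x1+20],None,fx=3,fy=3,interpolation=cv2.INTER_CUBIC))
    for t in('tin','bottle','mat_mid'):
      for d in eyes.pinpoint(t,n)[:2]: print(t,round(d['p'],2),at_z(g,d['uv'],.004).round(3))
E
```

```text
hub top rel [ 0.0005 -0.0017  0.033 ]
[277.95276263 313.61929841]
[277.57426621 319.4310127 ]
top [[400, 144], [403, 185], [285, 192], [283, 149]] [[0.67, -0.335, 0.004], [0.546, -0.341, 0.004], [0.525, 0.009, 0.004], [0.656, 0.015, 0.004]]
tin 0.91 [ 0.601 -0.029  0.004]
tin 0.16 [0.445 0.23  0.004]
bottle 0.55 [ 0.604 -0.285  0.004]
mat_mid 0.95 [ 0.602 -0.16   0.004]
side [[300, 248], [347, 242], [423, 319], [382, 344]] [[0.526, 0.008, 0.004], [0.656, -0.038, 0.004], [0.672, -0.335, 0.004], [0.543, -0.339, 0.004]]
tin 0.8 [ 0.589 -0.034  0.004]
bottle 0.8 [ 0.616 -0.293  0.004]
mat_mid 0.62 [ 0.593 -0.168  0.004]
```

View pics/mat_top.png

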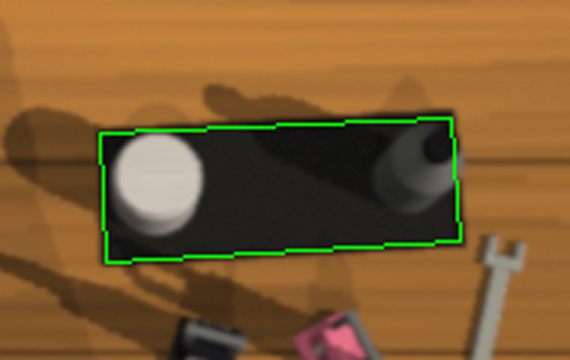

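View pics/mat_side.png

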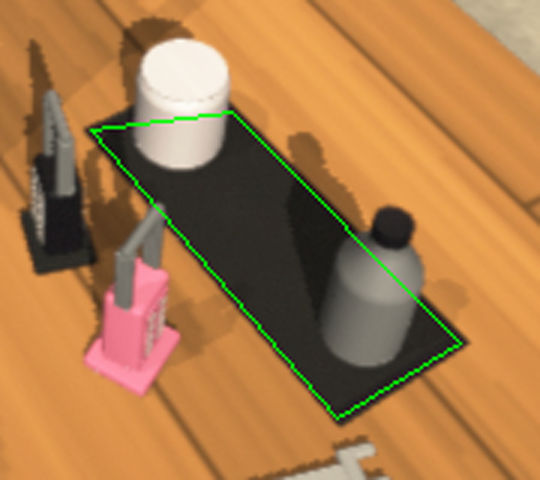

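Mat corners agree from both cameras: mat_mid ≈ (0.599,-0.163), yaw 2.8°. In the top picture the tin is at (301,166) and the bottle at (389,160). Carrying the hub over.

Call:
{"name": "step_arm", "arguments": {"motion": [[0.35,-0.715,0,0,0,0,255],[0.35,-0.715,0,0,0,0,255],[0.35,-0.715,0,0,0,0,255],[0.35,-0.715,0,0,0,0,255],[0.35,-0.715,0,0,0,0,255],[0.35,-0.715,0,0,0,0,255],[0.35,-0.715,0,0,0,0,255],[0.35,-0.715,0,0,0,0,255],[0.35,-0.715,0,0,0,0,255],[0.35,-0.715,0,0,0,0,255]]}}

```text
time: 8.7
tool_pos: [0.5993, -0.1623, 0.2354]
tool_rot: [-0.001, 0.689, 0.725, -0.0]
contact_force: [-0.8, 0.6, -7.4]
gripper_width: 0.442
```

```bash
python3 - <<'E'
from h import *
st=monitor.state(); f=grab('wrist','w4.png')
print(st['time'],st['tool_pos'],st['tool_rot'],st['contact_force'],st['gripper_width'])
for t,z in [('lamp_loop',.16),('lamp',0),('mat_mid',.004),('bottle',.004),('tin',.004)]:
  for d in eyes.pinpoint(t,'wrist')[:3]: print(t,np.round(d['uv'],1),round(d['p'],2),np.round(at_z(f,d['uv'],z,st),3))
E
```

```text
8.7 [ 0.59931423 -0.16228308  0.23539026] [-1.03535272e-03  6.88856983e-01  7.24896527e-01 -1.01071992e-04] [-0.77409493  0.64956494 -7.35804898] 0.4421030084867009
lamp_loop [ 86.5 266.9] 0.97 [ 0.436 -0.21   0.16 ]
lamp_loop [ 71.6 117.9] 0.86 [ 0.437 -0.085  0.16 ]
lamp [147.6 116.7] 0.69 [ 0.437 -0.089  0.   ]
lamp [148.3 210.5] 0.69 [ 0.434 -0.208 -0.   ]
lamp [ 39.1 263.3] 0.56 [ 0.219 -0.308  0.   ]
mat_mid [281.5 179.5] 0.84 [ 0.603 -0.161  0.004]
tin [280.6  76.4] 0.86 [ 0.595 -0.041  0.004]
tin [ 70.8 119.9] 0.2 [ 0.323 -0.088  0.004]
```

View pics/w4.png

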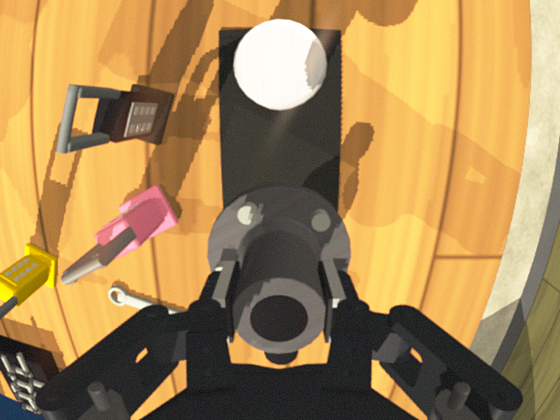

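Centred over the mat: the tin is clear ahead at (280,64) and the mat edges are symmetric at columns 222 and 342. Lowering, slowly at the end.

Call:
{"name": "step_arm", "arguments": {"motion": [[0,0,-0.06,0,0,0,255],[0,0,-0.13,0,0,0,255],[0,0,-0.2,0,0,0,255],[0,0,-0.26,0,0,0,255],[0,0,-0.31,0,0,0,255],[0,0,-0.34,0,0,0,255],[0,0,-0.36,0,0,0,255],[0,0,-0.37,0,0,0,255],[0,0,-0.37,0,0,0,255],[0,0,-0.37,0,0,0,255]]}}

```text
time: 10.0
tool_pos: [0.6004, -0.1617, 0.0529]
tool_rot: [0.001, 0.688, 0.726, 0.0]
contact_force: [0.3, -0.8, -7.8]
gripper_width: 0.44
```

Call:
{"name": "step_arm", "arguments": {"motion": [[0,0,-0.003,0,0,0,255],[0,0,-0.006,0,0,0,255],[0,0,-0.009,0,0,0,255],[0,0,-0.011,0,0,0,255],[0,0,-0.013,0,0,0,255],[0,0,-0.013,0,0,0,255]]}}

```text
time: 10.6
tool_pos: [0.5991, -0.1613, 0.0446]
tool_rot: [-0.0, 0.688, 0.726, -0.0]
contact_force: [0.0, 0.5, -7.6]
gripper_width: 0.442
```

Call:
{"name": "step_arm", "arguments": {"motion": [[0,0,-0.001,0,0,0,255],[0,0,-0.002,0,0,0,255],[0,0,-0.003,0,0,0,255],[0,0,-0.004,0,0,0,255],[0,0,-0.004,0,0,0,255]]}}

```text
time: 11.1
tool_pos: [0.5992, -0.1613, 0.0427]
tool_rot: [-0.0, 0.688, 0.726, -0.0]
contact_force: [-0.6, 0.7, -7.9]
gripper_width: 0.443
```

Call:
{"name": "step_arm", "arguments": {"motion": [[0,0,-0.001,0,0,0,255],[0,0,-0.002,0,0,0,255],[0,0,-0.002,0,0,0,255],[0,0,-0.002,0,0,0,255]]}}

```text
time: 11.5
tool_pos: [0.5994, -0.1613, 0.0422]
tool_rot: [-0.0, 0.688, 0.726, 0.0]
contact_force: [-0.7, 1.4, -3.3]
gripper_width: 0.441
```

Call:
{"name": "step_arm", "arguments": {"motion": [[0,0,-0.001,0,0,0,255],[0,0,-0.001,0,0,0,255],[0,0,-0.001,0,0,0,255]]}}

```text
time: 11.8
tool_pos: [0.5994, -0.1611, 0.042]
tool_rot: [-0.0, 0.688, 0.726, 0.0]
contact_force: [-3.3, 3.0, 1.8]
gripper_width: 0.447
```

Weight is on the mat. Opening, then rising.

Call:
{"name": "step_arm", "arguments": {"motion": [[0,0,0,0,0,0,0],[0,0,0,0,0,0,0],[0,0,0,0,0,0,0],[0,0,0,0,0,0,0],[0,0,0,0,0,0,0],[0,0,0,0,0,0,0],[0,0,0,0,0,0,0]]}}

```text
time: 12.5
tool_pos: [0.5993, -0.1613, 0.0413]
tool_rot: [0.0, 0.688, 0.726, 0.0]
contact_force: [-0.2, -0.0, -0.2]
gripper_width: 0.999
```

Call:
{"name": "step_arm", "arguments": {"motion": [[0,0,0.04,0,0,0,0],[0,0,0.1,0,0,0,0],[0,0,0.2,0,0,0,0],[0,0,0.3,0,0,0,0],[0,0,0.4,0,0,0,0],[0,0,0.5,0,0,0,0],[0,0,0.5,0,0,0,0]]}}

```text
time: 13.2
tool_pos: [0.6027, -0.1626, 0.3023]
tool_rot: [0.008, 0.688, 0.726, 0.003]
contact_force: [-0.3, -0.8, -0.1]
gripper_width: 1.001
```

```bash
python3 - <<'E'
from h import *
st=monitor.state(); f=grab('wrist','w5.png')
print(st['time'],st['tool_pos'],st['tool_rot'],st['contact_force'],st['gripper_width'])
for t,z in [('hub',.004),('lamp_loop',.16),('lamp',0),('mat_mid',.004),('bottle',.004),('tin',.004),('hook_seat',.235)]:
  for d in eyes.pinpoint(t,'wrist')[:3]: print(t,np.round(d['uv'],1),round(d['p'],2),np.round(at_z(f,d['uv'],z,st),3))
g=grab('top','top5.png'); print('top hub',[at_z(g,d['uv'],.004).round(3) for d in eyes.pinpoint('hub','top')])
E
```

```text
13.2 [ 0.60268672 -0.1626071   0.30228704] [0.00788891 0.68805017 0.72561355 0.00311516] [-0.28888352 -0.82044607 -0.10276808] 1.0009232667239252
hub [274.1 169.7] 0.55 [ 0.602 -0.163  0.004]
lamp_loop [  0.  290.3] 0.92 [ 0.223 -0.307  0.16 ]
lamp_loop [111.4 235.8] 0.86 [ 0.435 -0.208  0.16 ]
lamp_loop [102.3 114.4] 0.69 [ 0.434 -0.086  0.16 ]
lamp [161.5 111.2] 0.88 [ 0.44  -0.085  0.   ]
lamp [160.4 194.9] 0.63 [ 0.436 -0.207  0.   ]
lamp [ 55.9 246.4] 0.63 [ 0.221 -0.307  0.   ]
bottle [274.  252.5] 0.8 [ 0.608 -0.288  0.004]
tin [272.1  76.7] 0.84 [ 0.592 -0.037  0.004]
top hub [array([ 0.601, -0.287,  0.004])]
```

View pics/w5.png

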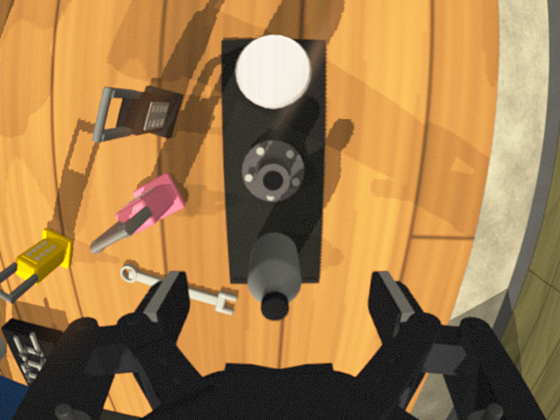

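Hub upright at (273,180), midway between tin and bottle (measured hub (0.602,-0.163), midpoint (0.600,-0.163)). Now over to the black lamp, whose loop is at (105,113).

Call:
{"name": "step_arm", "arguments": {"motion": [[-0.33,0.155,0,0,0,0.85,0],[-0.33,0.155,0,0,0,0.85,0],[-0.33,0.155,0,0,0,0.85,0],[-0.33,0.155,0,0,0,0.85,0],[-0.33,0.155,0,0,0,0.85,0],[-0.33,0.155,0,0,0,0.85,0],[-0.33,0.155,0,0,0,0.85,0],[-0.33,0.155,0,0,0,0.85,0],[-0.33,0.155,0,0,0,0.85,0],[-0.33,0.155,0,0,0,0.85,0]]}}

```text
time: 14.7
tool_pos: [0.4342, -0.0837, 0.291]
tool_rot: [-0.0, 0.121, 0.993, 0.0]
contact_force: [-0.3, -0.4, -0.6]
gripper_width: 0.999
```

```bash
python3 - <<'E'
from h import *
st=monitor.state(); f=grab('wrist','w6.png')
print(st['time'],st['tool_pos'],st['tool_rot'],st['contact_force'],st['gripper_width'])
for t,z in [('hub',.004),('lamp_loop',.16),('lamp',0),('mat_mid',.004),('hook_seat',.235),('stand',0)]:
  for d in eyes.pinpoint(t,'wrist')[:3]: print(t,np.round(d['uv'],1),round(d['p'],2),np.round(at_z(f,d['uv'],z,st),3))
E
```

```text
14.7 [ 0.43417804 -0.08373616  0.29104069] [-1.86487852e-04  1.21193662e-01  9.92628863e-01  5.31505652e-05] [-0.29532855 -0.3687502  -0.57678791] 0.999090980077071
hub [251.4 291.8] 0.66 [ 0.604 -0.169  0.004]
lamp_loop [277.5 207.5] 0.9 [ 0.438 -0.085  0.16 ]
lamp_loop [19.1 72.3] 0.74 [ 0.227 -0.312  0.16 ]
lamp_loop [278.6 175.4] 0.62 [ 0.41  -0.077  0.16 ]
lamp [277.6 176.6] 0.94 [ 0.441 -0.087  0.   ]
lamp [192.  194.3] 0.79 [ 0.435 -0.21   0.   ]
lamp [92.9 77.7] 0.72 [ 0.225 -0.311  0.   ]
mat_mid [183.5 307.1] 0.23 [ 0.609 -0.286  0.004]
hook_seat [559. 347.] 0.71 [0.659 0.201 0.235]
hook_seat [253.2 287.1] 0.23 [ 0.469 -0.11   0.235]
stand [510.5 268.9] 0.63 [0.699 0.291 0.   ]
```

View pics/w6.png

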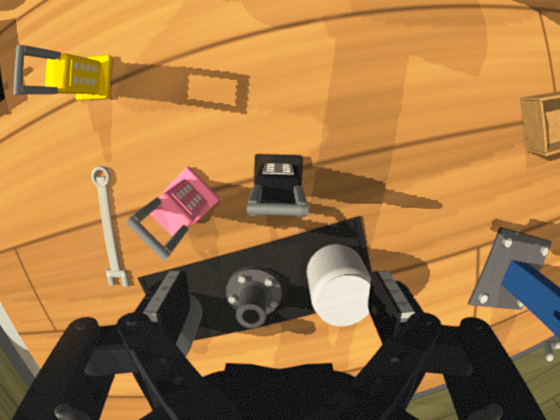

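Black lamp centred at (277,190), loop bar at (248..307, 210), nearly level with the jaw axis. I'll measure the yaw in a crop.

```bash
python3 - <<'E'
from h import *
st=monitor.state(); f=grab('wrist')
a=f['pixels'][140:230,230:325]; cv2.imwrite('pics/w6c.png',cv2.resize(a,None,fx=6,fy=6,interpolation=cv2.INTER_CUBIC)[:,:,::-1])
# model overlay
v=np.ascontiguousarray(f['pixels'][:,:,::-1])
for ang in(76,78):
  c=np.array([.437,-.086]); y=np.array([np.cos(np.deg2rad(ang)),np.sin(np.deg2rad(ang))]); x=np.array([y[1],-y[0]])
  for nm,hx,hy,z in(('foot',.028,.032,.012),('bar',.007,.026,.17)):
    print(ang,nm,[proj(f,[*(c+sx*hx*x+sy*hy*y),z],st).round(1).tolist() for sx,sy in((1,1),(1,-1),(-1,-1),(-1,1))])
E
```

```text
76 foot [[301.1, 195.9], [253.5, 195.8], [252.8, 154.4], [301.8, 154.4]]
76 bar [[306.7, 218.0], [246.3, 217.9], [245.8, 202.2], [307.2, 202.3]]
78 foot [[301.8, 195.0], [254.2, 196.6], [252.1, 155.2], [301.1, 153.6]]
78 bar [[307.0, 217.0], [246.6, 218.9], [245.6, 203.3], [306.9, 201.3]]
```

View pics/w6c.png

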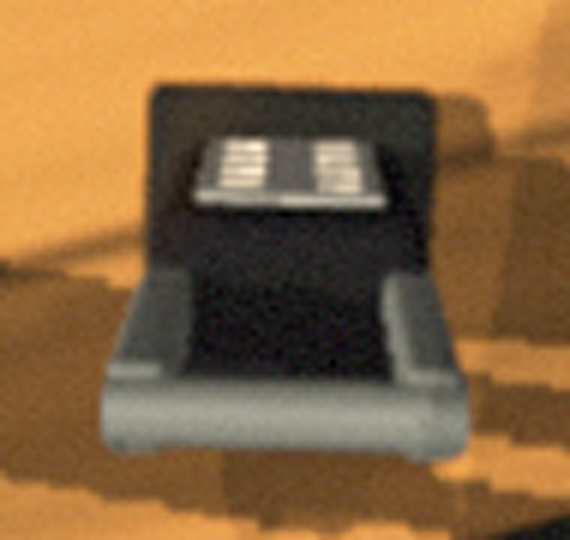

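Call:
{"name": "step_arm", "arguments": {"motion": [[0.006,-0.005,-0.06,0,0,-0.019,0],[0.006,-0.005,-0.13,0,0,-0.019,0],[0.006,-0.005,-0.2,0,0,-0.019,0],[0.006,-0.005,-0.26,0,0,-0.019,0],[0.006,-0.005,-0.3,0,0,-0.019,0],[0.006,-0.005,-0.32,0,0,-0.019,0],[0.006,-0.005,-0.32,0,0,-0.019,0],[0.006,-0.005,-0.32,0,0,-0.019,0]]}}

```text
time: 15.9
tool_pos: [0.438, -0.0866, 0.1324]
tool_rot: [0.001, 0.135, 0.991, -0.0]
contact_force: [0.4, -0.5, 1.0]
gripper_width: 1.001
```

```bash
python3 - <<'E'
from h import *
st=monitor.state(); f=grab('wrist','w7.png')
print(st['time'],st['tool_pos'],st['tool_rot'],st['contact_force'])
E
```

```text
15.9 [ 0.43796744 -0.08656133  0.13242771] [ 7.68951924e-04  1.35261189e-01  9.90809660e-01 -1.91830658e-04] [ 0.44457843 -0.52755395  0.97641836]
```

View pics/w7.png

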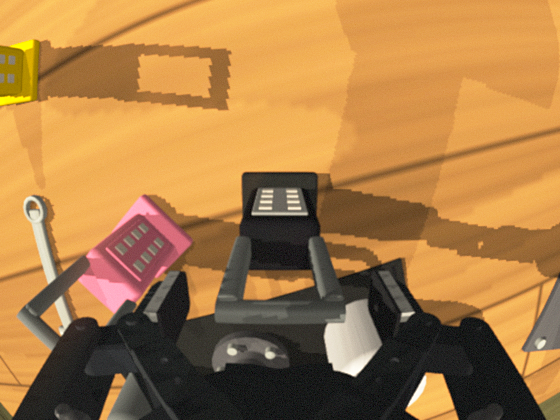

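Loop bar (280,310) sits centred between the pads. Closing and lifting a little.

Call:
{"name": "step_arm", "arguments": {"motion": [[0,0,0,0,0,0,255],[0,0,0,0,0,0,255],[0,0,0,0,0,0,255],[0,0,0,0,0,0,255],[0,0,0,0,0,0,255],[0,0,0,0,0,0,255],[0,0,0,0,0,0,255]]}}

```text
time: 16.65
tool_pos: [0.4383, -0.0865, 0.1325]
tool_rot: [0.001, 0.135, 0.991, -0.0]
contact_force: [1.1, 0.6, 5.7]
gripper_width: 0.595
```

Call:
{"name": "step_arm", "arguments": {"motion": [[0,0,0.03,0,0,0,255],[0,0,0.1,0,0,0,255],[0,0,0.2,0,0,0,255],[0,0,0.3,0,0,0,255],[0,0,0.35,0,0,0,255],[0,0,0.35,0,0,0,255],[0,0,0.35,0,0,0,255]]}}

```text
time: 17.35
tool_pos: [0.4365, -0.0861, 0.3047]
tool_rot: [-0.001, 0.135, 0.991, 0.0]
contact_force: [-0.7, -0.4, -4.5]
gripper_width: 0.597
```

```bash
python3 - <<'E'
from h import *
F=[]
for i in range(4):
    st=monitor.state(); F.append(st['contact_force']); f=grab('wrist','w8.png')
print(st['time'],st['tool_pos'],st['tool_rot'],np.round(F,1),st['gripper_width'])
for t,z in [('hook_seat',.235),('stand',0)]:
  for n in('wrist','top','side'):
    g=f if n=='wrist' else grab(n)
    for d in eyes.pinpoint(t,n)[:2]: print(n,t,np.round(d['uv'],1),round(d['p'],2),np.round(at_z(g,d['uv'],z,st),3))
E
```

```text
17.5 [ 0.43595827 -0.08584857  0.30269677] [-2.99633461e-03  1.35268078e-01  9.90804290e-01  6.53922815e-04] [[-0.7 -0.4 -4.5]
 [-0.9  0.6 -4.5]
 [-0.  -0.  -4.9]
 [ 1.1  1.1 -3.6]] 0.6001328027829465
wrist hook_seat [557.1 332.5] 0.56 [0.654 0.194 0.235]
wrist hook_seat [188.  305.6] 0.56 [ 0.48  -0.172  0.235]
top hook_seat [214.  127.5] 0.63 [0.651 0.183 0.235]
side hook_seat [299.3 178.6] 0.48 [0.536 0.038 0.235]
wrist stand [510.6 262.3] 0.92 [ 0.703  0.29  -0.   ]
side stand [297.9 174.7] 0.73 [0.69  0.298 0.   ]
```

View pics/w8.png

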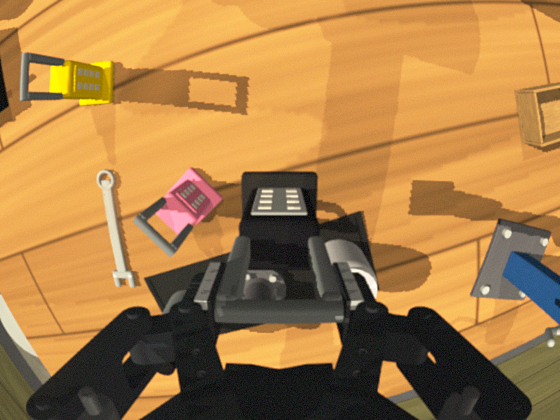

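Lamp held level, gripped across the loop sides, with a weight of about 4.4 N. Now I'll fit the stand's yaw and hook position.

```bash
python3 - <<'E'
from h import *
for n,(x0,y0,x1,y1) in(('top',(145,75,240,175)),('side',(265,80,340,200))):
    g=grab(n); a=g['pixels'][y0:y1,x0:x1]
    cv2.imwrite(f'pics/st_{n}.png',cv2.resize(a,None,fx=6 if n=='top' else 5,fy=6 if n=='top' else 5,interpolation=cv2.INTER_CUBIC)[:,:,::-1])
E
```

```text
(no output)
```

View pics/st_top.png

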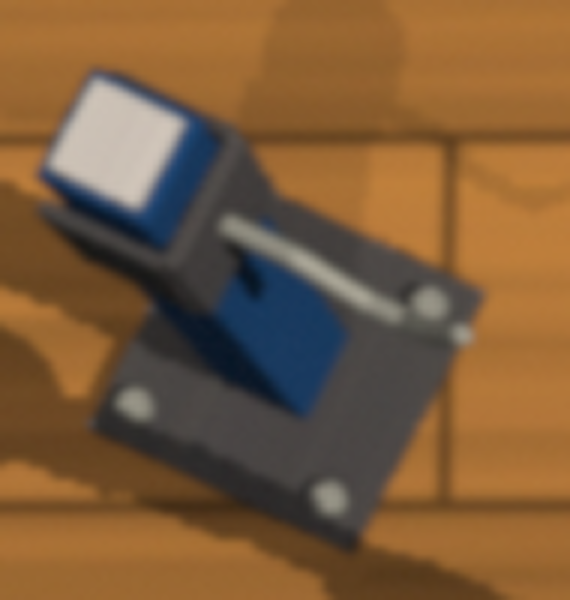

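View pics/st_side.png

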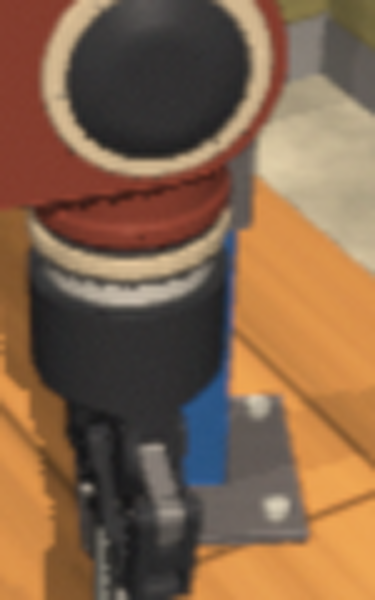

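```bash
python3 - <<'E'
from h import *
g=grab('top'); P=lambda u,v,z: at_z(g,(145+u/6,75+v/6),z)
b=[P(430,303,.013),P(330,497,.013),P(135,405,.013)]
c=[P(485,290,.01),P(357,540,.01),P(97,417,.01)]
for q in(b,c):
    ctr=(q[0]+q[2])/2; d1=q[0]-q[1]; d2=q[2]-q[1]
    print(ctr.round(4), np.linalg.norm(d1).round(3),np.linalg.norm(d2).round(3),'x-axis ang from d2',np.degrees(np.arctan2(d2[1],d2[0])).round(1),'from d1',(np.degrees(np.arctan2(d1[1],d1[0]))+90).round(1))
top=[P(105,75,.3),P(45,172,.3),P(135,210,.3),P(190,120,.3)]; print('coltop',np.mean(top,0).round(4))
# hook tip and seat
print('tip',P(465,333,.252), 'root',P(230,222,.25))
for yaw in(64,66,68):
  a=np.deg2rad(yaw); x=np.array([np.cos(a),np.sin(a)]); s=np.array([.702,.292])
  print(yaw,'seat',(s-.11*x).round(4),[((proj(g,[*(s-r*x),z])-[145,75])*6).round() for r,z in((.147,.255),(.11,.235),(.125,.235),(.095,.235),(.05,.255))])
E
```

```text
[0.7005 0.2892 0.013 ] 0.11 0.11 x-axis ang from d2 64.5 from d1 64.2
[0.7016 0.2856 0.01  ] 0.142 0.147 x-axis ang from d2 64.5 from d1 64.2
coltop [0.7002 0.2885 0.3   ]
tip [0.63846958 0.15912413 0.252     ] root [0.68609548 0.25679661 0.25      ]
64 seat [0.6538 0.1931] [array([462., 333.]), array([390., 309.]), array([422., 325.]), array([358., 294.]), array([250., 232.])]
66 seat [0.6573 0.1915] [array([467., 322.]), array([394., 301.]), array([427., 315.]), array([361., 287.]), array([252., 228.])]
68 seat [0.6608 0.19  ] [array([473., 310.]), array([398., 293.]), array([431., 306.]), array([365., 280.]), array([254., 224.])]
```

Stand centre (0.7005,0.289), yaw 64.4°, so the seat is at about (0.653,0.190). Staging the lamp 90 mm out from the seat along the hook, bar across it.

Call:
{"name": "step_arm", "arguments": {"motion": [[0.356,0.39,0,0,0,0.931,255],[0.356,0.39,0,0,0,0.931,255],[0.356,0.39,0,0,0,0.931,255],[0.356,0.39,0,0,0,0.931,255],[0.356,0.39,0,0,0,0.931,255],[0.356,0.39,0,0,0,0.931,255],[0.356,0.39,0,0,0,0.931,255],[0.356,0.39,0,0,0,0.931,255],[0.356,0.39,0,0,0,0.931,255],[0.356,0.39,0,0,0,0.931,255]]}}

```text
time: 19.2
tool_pos: [0.6154, 0.1088, 0.3059]
tool_rot: [-0.0, -0.535, 0.845, 0.0]
contact_force: [-0.2, 0.1, -4.0]
gripper_width: 0.6
```

Call:
{"name": "step_arm", "arguments": {"motion": [[0,0,-0.03,0,0,0,255],[0,0,-0.06,0,0,0,255],[0,0,-0.09,0,0,0,255],[0,0,-0.12,0,0,0,255],[0,0,-0.12,0,0,0,255],[0,0,-0.12,0,0,0,255]]}}

```text
time: 19.8
tool_pos: [0.6149, 0.1087, 0.2453]
tool_rot: [-0.001, -0.533, 0.846, 0.0]
contact_force: [-0.3, -0.1, -2.9]
gripper_width: 0.601
```

```bash
python3 - <<'E'
from h import *
st=monitor.state(); f=grab('wrist','w9.png');grab('side','s9.png')
q=st['tool_rot']; y=R.from_quat([q[1],q[2],q[3],q[0]]).as_matrix()[:,1]
print(st['time'],st['tool_pos'],q,'jaw',np.degrees(np.arctan2(y[1],y[0])),st['contact_force'],st['gripper_width'])
for n,z in(('hook_seat',.235),('stand',0)):
  print(n,[(d['uv'],round(d['p'],2),at_z(f,d['uv'],z,st).round(3)) for d in eyes.pinpoint(n,'wrist')[:2]])
x=np.array([.432,.902]);s=np.array([.653,.19])
for r,z in((-.037,.257),(-.015,.235),(0,.235),(.015,.235)): print(r,proj(f,[*(s+r*x),z],st).round(1))
E
```

```text
19.8 [0.61492138 0.10866229 0.24529951] [-6.86041293e-04 -5.33307029e-01  8.45921389e-01  3.80581986e-04] jaw 154.4583344647088 [-0.2930862  -0.07953293 -2.94529816] 0.6007539524752732
hook_seat []
stand [([278.4, 317.4], 0.91, array([0.702, 0.292, 0.   ]))]
-0.037 [279.7 367.4]
-0.015 [279.5 367.8]
0 [279.4 383.1]
0.015 [279.4 397. ]
```

View pics/w9.png

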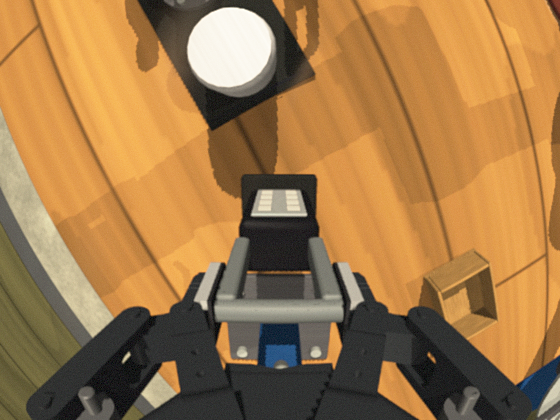

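View pics/s9.png

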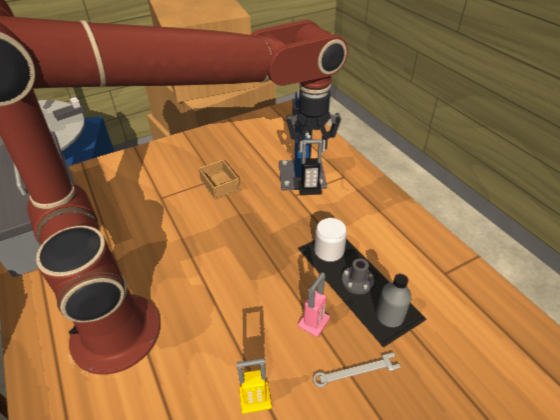

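Through the loop the hook tip shows at (280,366), where predicted, so the lateral alignment is good. Advancing over the tip.

Call:
{"name": "step_arm", "arguments": {"motion": [[0.008,0.018,0,0,0,0,255],[0.017,0.036,0,0,0,0,255],[0.025,0.054,0,0,0,0,255],[0.034,0.072,0,0,0,0,255],[0.042,0.09,0,0,0,0,255],[0.042,0.09,0,0,0,0,255]]}}

```text
time: 20.6
tool_pos: [0.6366, 0.1552, 0.2461]
tool_rot: [0.0, -0.534, 0.845, 0.0]
contact_force: [-0.5, 0.0, -4.3]
gripper_width: 0.595
```

Call:
{"name": "step_arm", "arguments": {"motion": [[0.008,0.018,0,0,0,0,255],[0.017,0.036,0,0,0,0,255],[0.025,0.054,0,0,0,0,255],[0.034,0.073,0,0,0,0,255],[0.034,0.073,0,0,0,0,255],[0.034,0.073,0,0,0,0,255]]}}

```text
time: 21.2
tool_pos: [0.6533, 0.1904, 0.2461]
tool_rot: [-0.0, -0.534, 0.846, -0.0]
contact_force: [-0.3, -0.1, -3.1]
gripper_width: 0.595
```

```bash
python3 - <<'E'
from h import *
F=[]
for i in range(5):
    st=monitor.state(); F.append(st['contact_force']); f=grab('wrist','w10.png') 
P=st['tool_pos']
print(st['time'],P,np.mean(F,0).round(2),st['gripper_width'])
g=grab('top','t10.png'); s=grab('side','s10.png')
cv2.imwrite('pics/s10c.png',cv2.resize(s['pixels'][90:230,240:380],None,fx=4,fy=4,interpolation=cv2.INTER_CUBIC)[:,:,::-1])
E
```

```text
21.4 [0.65321674 0.18982146 0.24635337] [-0.04 -0.12 -3.74] 0.5948621739554688
```

View pics/w10.png

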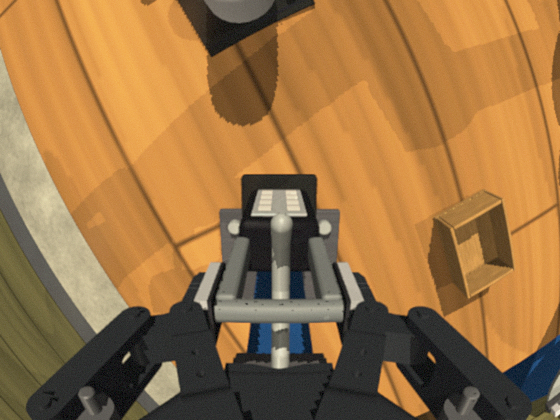

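View pics/s10c.png

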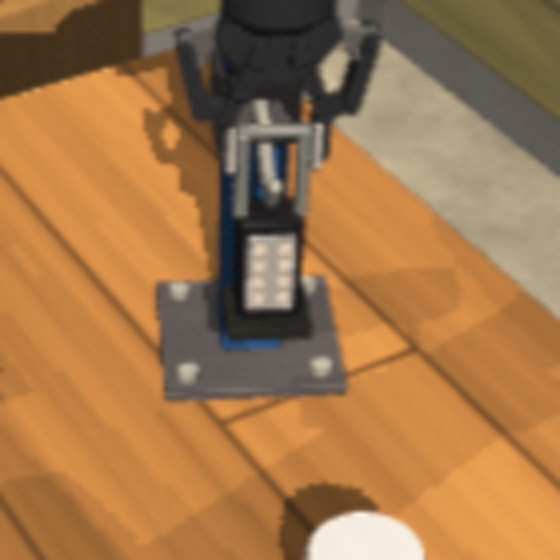

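The hook runs through the loop, with its tip at (281,222) in front of the bar (215–343, 311). Checking the along-hook position, then lowering.

```bash
python3 - <<'E'
from h import *
st=monitor.state(); f=grab('wrist'); x=np.array([.432,.902])
for s in([.653,.19],[.655,.194],[.651,.186]):
  print(s,[proj(f,[*(np.array(s)+r*x),z],st).round(0) for r,z in((-.037,.257),(-.032,.257))])
E
```

```text
[0.653, 0.19] [array([279., 209.]), array([279., 221.])]
[0.655, 0.194] [array([279., 219.]), array([279., 230.])]
[0.651, 0.186] [array([279., 199.]), array([279., 211.])]
```

Call:
{"name": "step_arm", "arguments": {"motion": [[0,0,-0.02,0,0,0,255],[0,0,-0.04,0,0,0,255],[0,0,-0.055,0,0,0,255],[0,0,-0.065,0,0,0,255],[0,0,-0.07,0,0,0,255],[0,0,-0.07,0,0,0,255],[0,0,-0.07,0,0,0,255]]}}

```text
time: 22.3
tool_pos: [0.6535, 0.1902, 0.2117]
tool_rot: [0.0, -0.533, 0.846, -0.0]
contact_force: [0.4, -0.1, -3.3]
gripper_width: 0.595
```

Call:
{"name": "step_arm", "arguments": {"motion": [[0,0,-0.003,0,0,0,255],[0,0,-0.006,0,0,0,255],[0,0,-0.009,0,0,0,255],[0,0,-0.012,0,0,0,255],[0,0,-0.015,0,0,0,255],[0,0,-0.018,0,0,0,255],[0,0,-0.018,0,0,0,255],[0,0,-0.018,0,0,0,255]]}}

```text
time: 23.1
tool_pos: [0.6534, 0.1902, 0.2025]
tool_rot: [0.0, -0.533, 0.846, -0.0]
contact_force: [-0.2, 0.2, -1.8]
gripper_width: 0.599
```

```bash
cat > m.py <<'E'
from h import *
F=[];Z=[]
for i in range(6):
    st=monitor.state(); F.append(st['contact_force']); Z.append(st['tool_pos']); f=grab('wrist')
print(round(st['time'],2),np.mean(Z,0).round(4),np.mean(F,0).round(2),np.std(F,0).round(2),round(st['gripper_width'],3))
E
python3 m.py
```

```text
23.35 [0.6534 0.1902 0.2025] [ 0.45  0.2  -1.9 ] [0.38 0.4  0.33] 0.595
```

Contact as expected (sink ≈ 5 mm, force down from about 3.7 to 1.9 N). The spring law gives a lamp weight of about 3.7 N, so it rests at about 13 mm sink. Tug target is about 33–34 mm.

Call:
{"name": "step_arm", "arguments": {"motion": [[0,0,-0.005,0,0,0,255],[0,0,-0.01,0,0,0,255],[0,0,-0.015,0,0,0,255],[0,0,-0.02,0,0,0,255],[0,0,-0.025,0,0,0,255],[0,0,-0.03,0,0,0,255],[0,0,-0.035,0,0,0,255],[0,0,-0.04,0,0,0,255],[0,0,-0.044,0,0,0,255],[0,0,-0.044,0,0,0,255]]}}

```text
time: 24.4
tool_pos: [0.6535, 0.1902, 0.1804]
tool_rot: [0.0, -0.533, 0.846, -0.0]
contact_force: [-0.4, -1.4, 3.4]
gripper_width: 0.598
```

```bash
python3 m.py
```

```text
24.65 [0.6535 0.1902 0.1806] [-0.65 -0.02  3.6 ] [0.65 0.75 0.5 ] 0.6
```

Call:
{"name": "step_arm", "arguments": {"motion": [[0,0,-0.004,0,0,0,255],[0,0,-0.008,0,0,0,255],[0,0,-0.012,0,0,0,255],[0,0,-0.012,0,0,0,255],[0,0,-0.012,0,0,0,255]]}}

```text
time: 25.2
tool_pos: [0.6534, 0.1902, 0.1745]
tool_rot: [0.0, -0.533, 0.846, -0.0]
contact_force: [0.1, -0.9, 4.7]
gripper_width: 0.6
```

```bash
python3 m.py; python3 - <<'E'
from h import *
grab('wrist','w11.png'); s=grab('side')
cv2.imwrite('pics/s11c.png',cv2.resize(s['pixels'][90:230,240:380],None,fx=4,fy=4,interpolation=cv2.INTER_CUBIC)[:,:,::-1])
E
```

```text
25.45 [0.6534 0.1902 0.1745] [ 0.07 -0.09  5.06] [0.32 0.46 0.44] 0.599
```

View pics/s11c.png

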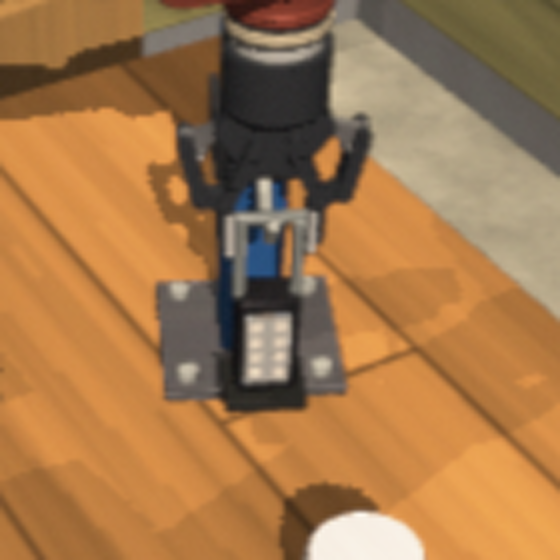

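Extra pull of 5.06 N means the hook gave 20 mm more than under the lamp, about 33 mm in total. In the picture the lamp hangs from the hook at (265,230), clear of the plate. Easing off.

Call:
{"name": "step_arm", "arguments": {"motion": [[0,0,0.005,0,0,0,255],[0,0,0.01,0,0,0,255],[0,0,0.015,0,0,0,255],[0,0,0.02,0,0,0,255],[0,0,0.025,0,0,0,255],[0,0,0.03,0,0,0,255],[0,0,0.035,0,0,0,255],[0,0,0.04,0,0,0,255],[0,0,0.04,0,0,0,255],[0,0,0.04,0,0,0,255]]}}

```text
time: 26.6
tool_pos: [0.6529, 0.1901, 0.1938]
tool_rot: [-0.0, -0.533, 0.846, 0.0]
contact_force: [2.2, 0.3, 0.2]
gripper_width: 0.6
```

```bash
python3 m.py
```

```text
26.85 [0.653  0.1901 0.1939] [ 1.11 -0.03 -0.19] [0.63 0.37 0.52] 0.599
```

Wrist force about zero: the lamp is carried by the hook. Opening gently.

Call:
{"name": "step_arm", "arguments": {"motion": [[0,0,0,0,0,0,90],[0,0,0,0,0,0,75],[0,0,0,0,0,0,60],[0,0,0,0,0,0,45],[0,0,0,0,0,0,30],[0,0,0,0,0,0,15],[0,0,0,0,0,0,0],[0,0,0,0,0,0,0],[0,0,0,0,0,0,0],[0,0,0,0,0,0,0]]}}

```text
time: 27.9
tool_pos: [0.6533, 0.1902, 0.1943]
tool_rot: [-0.0, -0.533, 0.846, -0.0]
contact_force: [-0.7, -0.2, 0.5]
gripper_width: 1.0
```

```bash
python3 m.py;python3 - <<'E'
from h import *
grab('wrist','w12.png'); s=grab('side')
cv2.imwrite('pics/s12c.png',cv2.resize(s['pixels'][90:230,240:380],None,fx=4,fy=4,interpolation=cv2.INTER_CUBIC)[:,:,::-1])
E
```

```text
28.15 [0.6533 0.1902 0.1943] [0.13 0.12 0.08] [0.54 0.6  0.28] 0.994
```

View pics/w12.png

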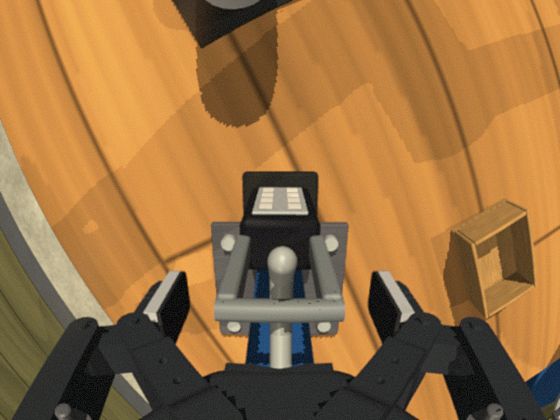

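View pics/s12c.png

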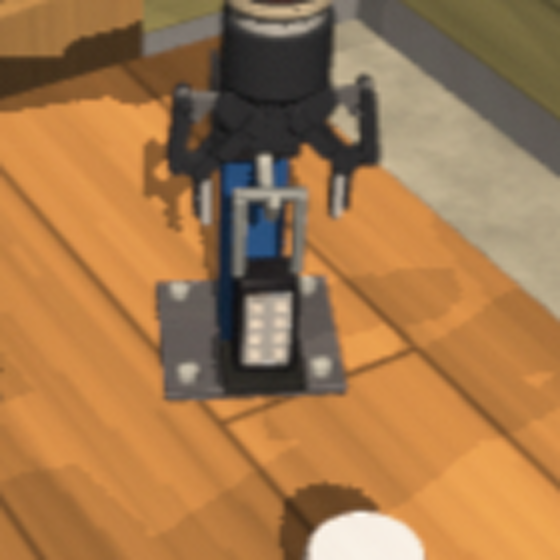

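Lamp hangs free with the bar on the hook at (281,310), fingers open 40–50 px clear on each side. Rising straight up.

Call:
{"name": "step_arm", "arguments": {"motion": [[0,0,0.02,0,0,0,0],[0,0,0.05,0,0,0,0],[0,0,0.1,0,0,0,0],[0,0,0.15,0,0,0,0],[0,0,0.2,0,0,0,0],[0,0,0.25,0,0,0,0],[0,0,0.3,0,0,0,0],[0,0,0.3,0,0,0,0]]}}

```text
time: 29.1
tool_pos: [0.655, 0.1905, 0.3519]
tool_rot: [0.005, -0.533, 0.846, -0.002]
contact_force: [-0.3, -0.3, 0.6]
gripper_width: 0.999
```

Call:
{"name": "step_arm", "arguments": {"motion": [[-0.1,-0.2,0,0,0,0,0],[-0.1,-0.2,0,0,0,0,0],[-0.1,-0.2,0,0,0,0,0],[-0.1,-0.2,0,0,0,0,0],[-0.1,-0.2,0,0,0,0,0],[-0.1,-0.2,0,0,0,0,0],[-0.1,-0.2,0,0,0,0,0],[-0.1,-0.2,0,0,0,0,0],[-0.1,-0.2,0,0,0,0,0],[-0.1,-0.2,0,0,0,0,0]]}}

```text
time: 30.1
tool_pos: [0.6034, 0.0905, 0.3442]
tool_rot: [-0.0, -0.534, 0.846, 0.0]
contact_force: [0.5, 0.5, -0.5]
gripper_width: 0.997
```

```bash
python3 m.py;python3 - <<'E'
from h import *
st=monitor.state(); f=grab('wrist','w13.png'); s1=grab('side','s13.png'); 
for i in range(6): s2=grab('side')
d=np.abs(s1['pixels'][90:230,240:380].astype(int)-s2['pixels'][90:230,240:380]); print('diff',d.max(),d.mean())
t=grab('top','t13.png')
for n,z in(('tin',.004),('bottle',.004),('hub',.004)):
  print(n,[at_z(t,d['uv'],z).round(3) for d in eyes.pinpoint(n,'top')[:2]],[at_z(s2,d['uv'],z).round(3) for d in eyes.pinpoint(n,'side')[:2]])
E
```

```text
30.35 [0.6033 0.0903 0.3443] [-0.46  0.18  0.07] [0.51 0.21 0.45] 1.001
diff 23 0.7145918367346938
tin [array([ 0.596, -0.042,  0.004])] [array([ 0.586, -0.043,  0.004])]
bottle [array([ 0.604, -0.285,  0.004])] [array([ 0.617, -0.286,  0.004]), array([0.449, 0.386, 0.004])]
hub [array([ 0.606, -0.164,  0.004])] []
```

View pics/s13.png

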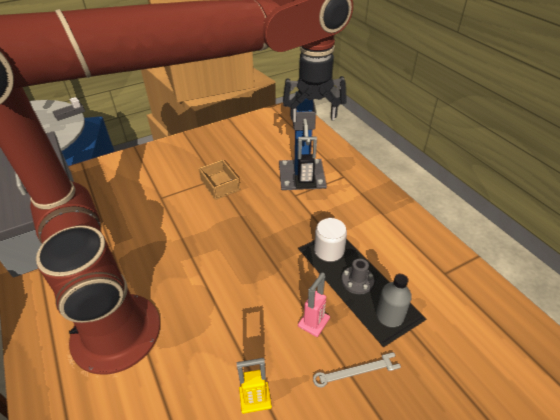

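View pics/w13.png

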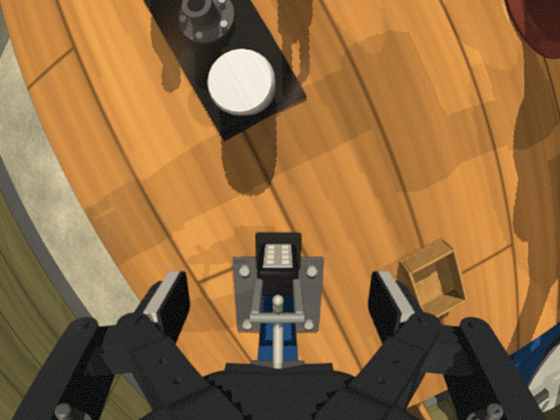

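Side view: the lamp hangs on the hook at (307,160), the hub stands at (357,277) between tin and bottle, and the bystanders are where they were. One last crop to check the hub centring.

```bash
python3 - <<'E'
from h import *
t=grab('top'); v=t['pixels'][125:205,270:420]; v=np.clip(v.astype(float)*1.8,0,255).astype(np.uint8)
v=cv2.resize(v,None,fx=5,fy=5,interpolation=cv2.INTER_CUBIC)[:,:,::-1].copy()
for c in[(.600,-.163)]:
  P=np.array([(proj(t,[c[0]+.042*np.cos(a),c[1]+.042*np.sin(a),.016])-[270,125]+.5)*5 for a in np.linspace(0,6.28,60)]).astype(np.int32)
  cv2.polylines(v,[P],True,(0,255,0),1)
cv2.imwrite('pics/t14.png',v)
E
```

```text
(no output)
```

View pics/t14.png

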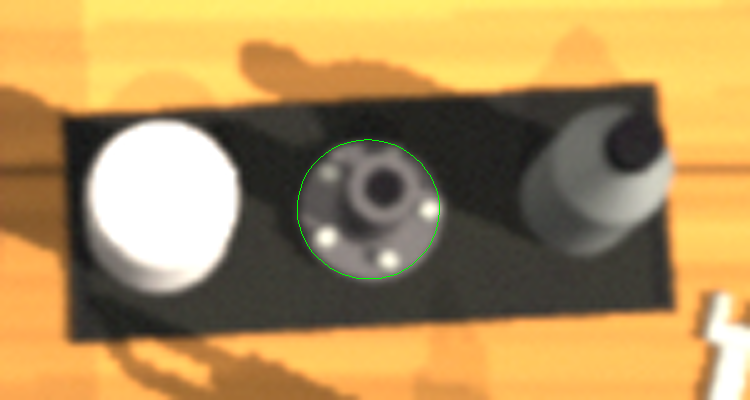

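The flange matches the circle drawn at the mat's centre to about 1 mm. Handing in.

```bash
python3 -c "
from h import *
print(manip.job_done()); print(monitor.state()['time'])"
```

```text
the job is handed in; nothing more can be done
None
the job is handed in; nothing more can be done
```

The job is done and handed in at about 30.7 s of the 66 s allowed; no verdict is reported.

- **Hub:** It was set down slowly and stands upright on the mat. In the last top-camera crop its flange lies within about 1 mm of the mat's centre. The trained network put the hub about 6 mm off in x in one top picture, but the wrist camera (about 2 mm off) and the flange overlay disagree with that.
- **Lamp:** The black lamp hangs by its loop on the hook. I tugged it with about 5.1 N, so the hook gave about 20 mm more than under the lamp's weight. That is about 33 mm in total, well short of the 65 mm stop. I eased off until the wrist force was near zero before opening the gripper.
- **Last checks:** The lamp region hardly changed between two side pictures about 0.3 s apart, so the lamp hangs still. The tin and bottle measured where they were to within the networks' scatter of up to about 15 mm. The wrench and box look unmoved in the pictures, but I did not measure them again. The gripper was open and clear of everything.
- **Uncertainty:** The lamp's weight came from noisy force readings (3.7 to 4.4 N). The hook's total sink is therefore known only to about 2–3 mm.

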